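Find and shim the soft corner of the repair jig

ROBOT

A 6-joint arm with a two-finger parallel gripper is mounted at the origin on the work surface. World frame = base frame: x ahead of the robot, y to its left, z up, the work surface at z = 0. Lengths are in m, angles in rad, forces in N, time in s.
With the tool pointing down it reaches from about 0.25 to 0.775 m from the base axis. Payload 4 kg.
Tool frame: the origin (TCP) lies at the centre of the arm's flange, where the gripper is bolted on; the fingertips stand ahead of it and the grasp point (between the pads) lies 180 mm ahead of it (robot.tcp_to_tips is the z of the fingertips in the tool frame, in m); z points along the fingers, y is the direction in which the jaws open and shut (so a half turn about z gives the same grasp; the last joint's range is limited). The gripper opens to 94 mm and grips with 3 to 60 N. Pads are 16 mm wide; open, the fingers measure 119 mm over their backs; the gripper's body (75 mm by 177 mm) begins 78 mm behind the grasp point.
Start: joints at [-1.404, 0.087, 1.371, -0, 1.684, -0.103], TCP at [0.147, -0.53, 0.405] pointing down, gripper open.
Joint ranges: [-3.1, 3.1], [-0.76, 2.03], [0.27, 2.55], [-1.08, 4.22], [0.17, 2.65], [-2.57, 2.57]. Speed limits (rad/s): [2.79, 2.79, 3.14, 3.14, 3.14, 3.14].

INTERFACE

Orientations are given as [roll, pitch, yaw] about the fixed x, y, z axes, in that order (R = Rz(yaw) Ry(pitch) Rx(roll)).
In Python, from bench import robot gives the robot as it stands.
- The arm moves only by the tool move_arm, never from a script. Its argument "increments" is a list that holds one entry, the list of rows, each a list of 7 numbers: the opening, from 0 (shut) to 1 (fully open), then the shift along the tool's x, y, z as a fraction of full scale, then the turn, a rotation vector about the tool's x, y, z as a fraction of full scale. In form: [[[jaw, dx, dy, dz, rx, ry, rz], ...]]. A call has 1 to 8 rows; each row is the pose to reach, as a shift and turn from the pose commanded when the call began, along the tool's axes at that moment; what a row does not reach only later rows make up. Full scale, the value 1, is 0.1 m for a shift and pi/2 rad for a turn. A row lasts 1/12 s, in which the tool goes at most 41.7 mm and 7.16 degrees, less where a joint would pass 70% of its speed; a pose out of reach is approached as far as the arm can. A call with a number of a shift or a turn outside -1 to 1 is refused whole. A call with a gripper value outside its range is refused whole. The fingers move at their own pace and stop on an object; the grip force is fixed at half the most. Time passes only in rows, so rows that repeat a pose let the fingers close. It gives the time, the measured TCP pose, the force and the opening at its end, in the units of the state.
- robot.get_obs(): the state, without advancing time (a new reading comes with each control period).
- robot.snapshot(name): name is "scene" or "top" or "wrist"; returns (picture, depth): 420x560x3 uint8, red, green, blue; 420x560 float32, m along the optical axis (not along the pixel's ray), 0 where there is no reading.
- robot.camera_params(name): a dict with "mtx" (3x3 intrinsics, pixels), "k1" (the pictures are not rectified: a ray, as slopes to the right and down, at radius r is drawn at 1 + k1 r^2 times it, then the intrinsics apply), "R" (3x3) and "t" (3): a world point X has camera coordinates R X + t. Camera axes: x right, y down, z forward; pixel columns grow to the right and rows downward; lengths in m; the calibration is good to about 2 mm. A picture is of the moment at which its call begins: read the wrist's pose just before it. camera_params takes no time and is no camera call; for the wrist camera it gives the pose at the moment of the call.
- robot.close_job(): hands the job in, once; it reports no verdict.
The state is a dict: "time": time; "joint_positions": joint angles; "qvel": joint speeds; "joint_torque": joint torques, N m; "tool_pos": TCP position; "ee_rot": TCP orientation; "wrist_force": force on the tool from outside, world axes, zero at the start; "wrist_torque": the same for the moment, N m; "width": finger opening in m.
Only numpy, scipy, OpenCV 4.12 (cv2) and the standard library are available. Lean on these libraries where they do the work, as an engineer would, in place of code of your own. Each camera call takes 0.05 s, during which the arm holds its last target.

TASK

The jig plate that holds the laptop board rocks, because the rubber pad under one of its corners has gone soft. With a fingertip, press down on the bare corners of the plate one after another until you find the one that gives, then press the steel shim lever at that corner down flat, so that the plate is left level and firm. Leave the other three shim levers standing up, keep off the circuit board, and do not lift or shove the plate or anything else.

Things in the scene. Friction and masses are not known exactly. Their poses are not given: they have to be found in the camera images.
- plate: loose aluminium jig plate, 160 mm (x) by 230 mm (y) by 12 mm, 1.6 kg with all on it, level on four like-looking rubber pads under its corners (x = -50, +50 mm; y = -95, +95 mm); origin: centre of its underside, 17 mm over the table; x away from the robot, y left. Over the one soft pad it sinks 5 mm under 1 to 4 N and comes back when let go (the opposite corner lifts); the other corners stay put
- board: laptop circuit board, 120 by 114 mm, clamped between steel rails on the middle of the plate; rails and screws reach 67 mm either side of the plate's centre in y and 17 mm above the plate's top, the last 48 mm at either end are bare; origin: centre of its underside. Not to be touched
- near_left_corner (a point): spot to press on the plate's bare top at the corner nearer the robot, left (plate -x, +y), right over its rest, 20 mm in from the plate's short side
- near_right_corner (a point): spot to press on the plate's bare top at the corner nearer the robot, right (plate -x, -y), right over its rest, 20 mm in from the plate's short side
- far_left_corner (a point): spot to press on the plate's bare top at the corner farther from the robot, left (plate +x, +y), right over its rest, 20 mm in from the plate's short side
- far_right_corner (a point): spot to press on the plate's bare top at the corner farther from the robot, right (plate +x, -y), right over its rest, 20 mm in from the plate's short side
- shim_near_left (a joint): shim lever at the corner nearer the robot, left (plate -x, +y): bare steel leaf, 22 by 60 mm, hinged 10 mm outside the plate's short side, 23 mm over the table, with a cam under the hinge. 0: leaf stands 45 degrees up and outward; 0.785: flat, level with the plate's top, against its stop, its cam then carrying that corner. Polished and stiff: 2 to 6 N near its end lays it flat, and it stays where left
- near_left_leaf_end (a point): middle of the free end of that leaf's upper face (near left shim); standing up it is about 38 mm outward of the hinge and 70 mm above the table, and it moves with the leaf
- shim_near_right (a joint): shim lever at the corner nearer the robot, right (plate -x, -y): bare steel leaf, 22 by 60 mm, hinged 10 mm outside the plate's short side, 23 mm over the table, with a cam under the hinge. 0: leaf stands 45 degrees up and outward; 0.785: flat, level with the plate's top, against its stop, its cam then carrying that corner. Polished and stiff: 2 to 6 N near its end lays it flat, and it stays where left
- near_right_leaf_end (a point): middle of the free end of that leaf's upper face (near right shim); standing up it is about 38 mm outward of the hinge and 70 mm above the table, and it moves with the leaf
- shim_far_left (a joint): shim lever at the corner farther from the robot, left (plate +x, +y): bare steel leaf, 22 by 60 mm, hinged 10 mm outside the plate's short side, 23 mm over the table, with a cam under the hinge. 0: leaf stands 45 degrees up and outward; 0.785: flat, level with the plate's top, against its stop, its cam then carrying that corner. Polished and stiff: 2 to 6 N near its end lays it flat, and it stays where left
- far_left_leaf_end (a point): middle of the free end of that leaf's upper face (far left shim); standing up it is about 38 mm outward of the hinge and 70 mm above the table, and it moves with the leaf
- shim_far_right (a joint): shim lever at the corner farther from the robot, right (plate +x, -y): bare steel leaf, 22 by 60 mm, hinged 10 mm outside the plate's short side, 23 mm over the table, with a cam under the hinge. 0: leaf stands 45 degrees up and outward; 0.785: flat, level with the plate's top, against its stop, its cam then carrying that corner. Polished and stiff: 2 to 6 N near its end lays it flat, and it stays where left
- far_right_leaf_end (a point): middle of the free end of that leaf's upper face (far right shim); standing up it is about 38 mm outward of the hinge and 70 mm above the table, and it moves with the leaf
- screw_dish: small steel screw dish, 52 mm across, 18 mm high, on the mat between the two left shim levers; origin under its centre. Leave alone
- flux_bottle: small white dropper bottle, 26 mm across, 60 mm high, standing on the mat between the two right shim levers; origin under its centre. Leave alone
- screwdriver: small black-handled screwdriver, 135 mm long, lying on the mat in front of the plate; origin under its middle. Leave alone
- ram_module: memory module, 68 by 30 by 4.5 mm, lying on the mat beyond the plate; origin under its centre. Leave alone
- putty_knife: flat opening tool, 170 mm long, 12 mm high, lying on the mat beyond the plate; origin under its middle. Leave alone
- multimeter: orange multimeter, 150 by 78 by 38 mm, left of the mat; origin under its centre. Leave alone
- mug: blue mug, 80 mm across, 95 mm high, left of the mat; origin under its centre. Leave alone

How it is judged:
By the outcome, as a careful person would: the job done as asked, in the order asked, and still so for the second after the job is handed in, with the robot touching nothing.
It also fails if it takes over 58 s, if anything falls off the work surface, if the arm or the gripper's body presses on something with over 40 N, if the wrist force passes 120 N, or if a joint passes its speed limit or range.

## Working session

There is one attempt and no reset: what is moved stays moved. The work goes in short steps, Python scripts to look and compute and a tool call to move; the robot and the scene stay as the last step left them, time stands still between calls to the robot, and variables do not carry over. Pictures are saved under pics/ and viewed, and the job is handed in when it is done.

Besides the shell and the picture viewer there is one more tool, called as a command line: name --argument value ..., lists and objects as JSON in quotes. move_arm: Moves the arm, as the interface text tells. Its arguments: {"type":"object","properties":{"increments":{"type":"array","items":{"type":"array","items":{"type":"array","items":{"type":"number","minimum":-1,"maximum":1}}}}},"required":["increments"]}

```bash
mkdir -p pics; python3 - <<'E'
from bench import robot
import cv2,numpy as np
o=robot.get_obs()
for k,v in o.items(): print(k,np.round(v,4))
print(robot.tcp_to_tips)
for n in ["scene","top"]:
    p,d=robot.snapshot(n); cv2.imwrite(f"pics/{n}0.png",p[:,:,::-1]); np.save(f"pics/{n}0.npy",d)
    c=robot.camera_params(n); print(n,{k:np.round(v,4).tolist() for k,v in c.items()})
E
```

```text
time 0.0
joint_positions [-1.4041  0.0879  1.3723 -0.      1.6836 -0.1031]
qvel [-0.0005  0.0003 -0.0004 -0.0008 -0.0016  0.0002]
joint_torque [-1.60000e-03 -3.40182e+01 -3.02431e+01  7.17000e-02  3.29000e-02
 -2.00000e-04]
tool_pos [ 0.1466 -0.53    0.4035]
ee_rot [-3.1394e+00 -2.0000e-04  2.6980e-01]
wrist_force [-0.4143 -0.2148  0.6463]
wrist_torque [ 0.0344 -0.0057  0.0617]
width 0.0941
0.1992
scene {'mtx': [[382.7395, 0.0, 279.8285], [0.0, 382.7395, 204.0769], [0.0, 0.0, 1.0]], 'k1': -0.0406, 'R': [[0.7039, 0.7103, -0.0042], [0.458, -0.4584, -0.7616], [-0.5429, 0.5342, -0.648]], 't': [-0.4745, -0.1276, 1.266]}
top {'mtx': [[418.1192, 0.0, 285.0247], [0.0, 418.1192, 208.3005], [0.0, 0.0, 1.0]], 'k1': -0.0832, 'R': [[-0.0254, -0.9996, -0.0149], [-0.9903, 0.0272, -0.1361], [0.1365, 0.0113, -0.9906]], 't': [0.1567, 0.5735, 0.9874]}
```

View pics/top0.png

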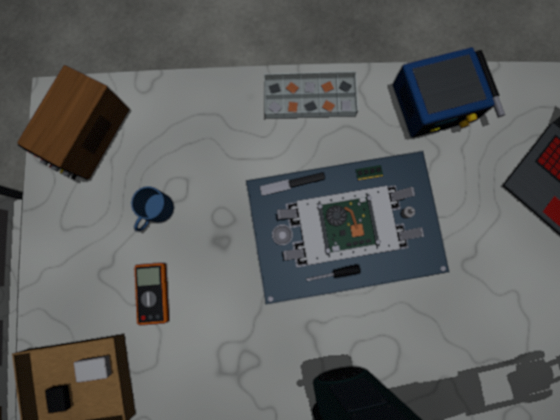

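View pics/scene0.png

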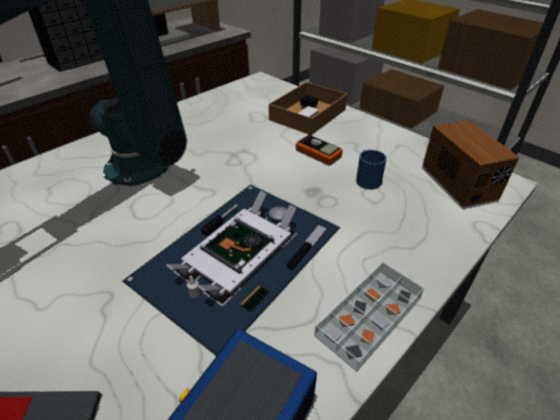

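The top view shows the plate around (347,225), slightly rotated, with levers at its left and right ends. Next I measure the plate's outline.

```bash
cat > h.py <<'E'
from bench import robot
import cv2,numpy as np
def ray(n,uv,z,c=None):
    c=c or robot.camera_params(n); K=np.array(c['mtx']);R=np.array(c['R']);t=np.array(c['t'])
    uv=np.atleast_2d(np.array(uv,float)); m=cv2.undistortPoints(uv[:,None],K,np.array([c['k1'],0,0,0.]))[:,0]
    d=np.c_[m,np.ones(len(m))]@R; o=-R.T@t
    return o+d*((z-o[2])/d[:,2])[:,None]
def proj(n,X,c=None):
    c=c or robot.camera_params(n); R=np.array(c['R'])
    return cv2.projectPoints(np.atleast_2d(np.array(X,float)),cv2.Rodrigues(R)[0],np.array(c['t']),np.array(c['mtx']),np.array([c['k1'],0,0,0.]))[0][:,0]
E
python3 - <<'E'
from h import *
p=cv2.imread('pics/top0.png')
cv2.imwrite('pics/crop0.png',cv2.resize(p[140:310,235:455],None,fx=3.5,fy=3.5,interpolation=cv2.INTER_CUBIC))
hsv=cv2.cvtColor(p,cv2.COLOR_BGR2HSV)
m=((hsv[:,:,1]<40)&(hsv[:,:,2]>150)).astype(np.uint8)
m[:, :250]=0;m[:,440:]=0;m[:165]=0;m[290:]=0
k,l,s,c=cv2.connectedComponentsWithStats(m); print(s,c)
E
```

```text
[[     0      0    560    420 235200]] [[279.5 209.5]]
```

View pics/crop0.png

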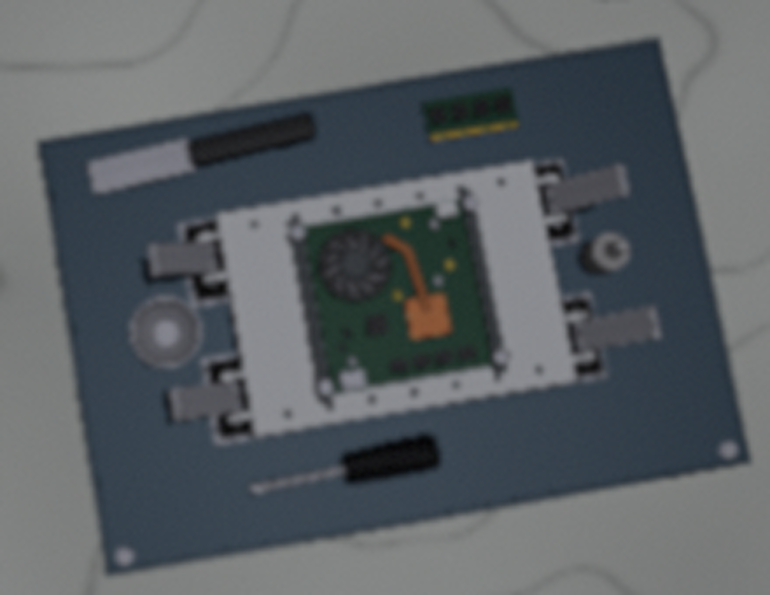

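The crop shows the plate's corners at roughly FL (218,213), FR (535,160), NR (577,380) and NL (252,437). The leaves extend left and right from there.

```bash
python3 - <<'E'
from h import *
c=np.array([[218,213],[535,160],[577,380],[252,437]],float)
uv=(c+.5)/3.5-.5+[235,140]
P=ray('top',uv,0.029); print(P.round(4))
L=np.array([[80,115],[80,-115],[-80,-115],[-80,115]])/1000.
A=P[:,:2];ce=A.mean(0);a=A-ce
th=np.arctan2((L[:,0]*a[:,1]-L[:,1]*a[:,0]).sum(),(L*a).sum()); R=np.array([[np.cos(th),-np.sin(th)],[np.sin(th),np.cos(th)]])
print(ce,th,np.degrees(th)); print('res',(L@R.T+ce-A).round(4))
p=cv2.imread('pics/top0.png')
pts={}
for n,sx,sy in [('NL',-1,1),('NR',-1,-1),('FL',1,1),('FR',1,-1)]:
    for nm,q,z in [('corner',(sx*.050,sy*.095),.029),('leafend',(sx*.05,sy*(.115+.010+.038)),.070)]:
        w=R@np.array(q)+ce; print(n,nm,w.round(4)); pts[n+nm]=np.r_[w,z]
sc=4
im=cv2.resize(p[160:290,255:445],None,fx=sc,fy=sc,interpolation=cv2.INTER_CUBIC)
im=cv2.convertScaleAbs(im,alpha=1.5)
for k,v in pts.items():
    u=(proj('top',v)[0]-[255,160]+.5)*sc-.5; cv2.circle(im,tuple(int(i) for i in u),4,(0,0,255),1)
for q in L:
    u=(proj('top',np.r_[R@q+ce,.029])[0]-[255,160]+.5)*sc-.5; cv2.circle(im,tuple(int(i) for i in u),4,(0,255,0),1)
cv2.imwrite('pics/ov0.png',im)
d=np.load('pics/top0.npy'); 
E
```

```text
[[ 0.5978  0.1115  0.029 ]
 [ 0.63   -0.1168  0.029 ]
 [ 0.4722 -0.1374  0.029 ]
 [ 0.439   0.0924  0.029 ]]
[ 0.53476008 -0.01257432] 0.1362716131643198 7.807788301754913
res [[ 0.0006  0.0007]
 [-0.0004  0.0012]
 [-0.001   0.    ]
 [ 0.0009 -0.0019]]
NL corner [0.4723 0.0748]
NL leafend [0.4631 0.1421]
NR corner [ 0.4981 -0.1135]
NR leafend [ 0.5074 -0.1809]
FL corner [0.5714 0.0883]
FL leafend [0.5622 0.1557]
FR corner [ 0.5972 -0.0999]
FR leafend [ 0.6064 -0.1673]
```

View pics/ov0.png

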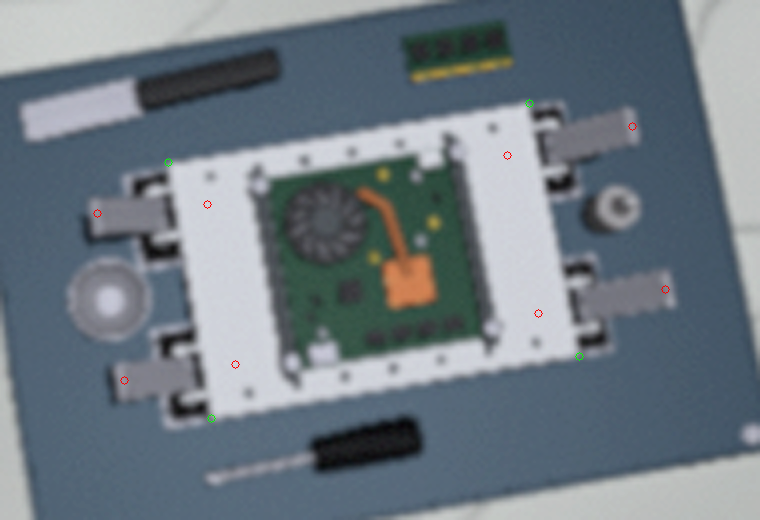

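move_arm --increments '[[[0, 0.4, -0.27, 0, 0, 0, 0], [0, 0.8, -0.54, 0, 0, 0, 0], [0, 1, -0.68, 0, 0, 0, 0], [0, 1, -0.68, 0, 0, 0, 0]]]'

```text
time: 0.43
tool_pos: [0.2278, -0.434, 0.4047]
ee_rot: [-3.14, -0.003, 0.276]
wrist_force: [1.4, -0.6, -0.3]
width: 0.0705
```

move_arm --increments '[[[0, 0.4, -0.27, 0, 0, 0, 0], [0, 0.8, -0.54, 0, 0, 0, 0], [0, 1, -0.68, 0, 0, 0, 0], [0, 1, -0.68, 0, 0, 0, 0]]]'

```text
time: 0.77
tool_pos: [0.3058, -0.342, 0.4046]
ee_rot: [-3.14, -0.003, 0.277]
wrist_force: [0.4, 1.3, 0.4]
width: 0.0441
```

move_arm --increments '[[[0, 0.4, -0.27, 0, 0, 0, 0], [0, 0.8, -0.54, 0, 0, 0, 0], [0, 1, -0.68, 0, 0, 0, 0], [0, 1, -0.68, 0, 0, 0, 0]]]'

```text
time: 1.1
tool_pos: [0.3839, -0.2502, 0.4044]
ee_rot: [-3.14, -0.002, 0.277]
wrist_force: [-0.6, -0.3, -0.8]
width: 0.0174
```

move_arm --increments '[[[0, 0.4, -0.27, 0, 0, 0, 0], [0, 0.8, -0.54, 0, 0, 0, 0], [0, 1, -0.68, 0, 0, 0, 0], [0, 1, -0.68, 0, 0, 0, 0]]]'

```text
time: 1.43
tool_pos: [0.462, -0.1585, 0.404]
ee_rot: [-3.139, -0.001, 0.276]
wrist_force: [-1.3, -0.0, -0.3]
width: 0.0004
```

move_arm --increments '[[[0, 0, 0, 0, 0, 0, -0.5], [0, 0, 0, 0, 0, 0, -0.5], [0, 0, 0, 0, 0, 0, -0.5], [0, 0, 0, 0, 0, 0, -0.5], [0, 0, 0, 0, 0, 0, -0.5], [0, 0, 0, 0, 0, 0, -0.5], [0, 0, 0, 0, 0, 0, -0.5]]]'

```text
time: 2.02
tool_pos: [0.4591, -0.1631, 0.4042]
ee_rot: [-3.141, 0.001, 1.059]
wrist_force: [-0.3, 0.3, 0.4]
width: 0.0005
```

move_arm --increments '[[[0, 0, 0, 0, 0, 0, -0.415], [0, 0, 0, 0, 0, 0, -0.415], [0, 0, 0, 0, 0, 0, -0.415], [0, 0, 0, 0, 0, 0, -0.415], [0, 0, 0, 0, 0, 0, -0.415], [0, 0, 0, 0, 0, 0, -0.415], [0, 0, 0, 0, 0, 0, -0.415]]]'

```text
time: 2.6
tool_pos: [0.4591, -0.163, 0.4042]
ee_rot: [-3.14, 0.001, 1.706]
wrist_force: [-0.2, -0.7, 1.6]
width: 0.0005
```

```bash
cat >> h.py <<'E'
from scipy.spatial.transform import Rotation as Ro
CE=np.array([0.53476,-0.01257]);TH=0.13627
PR=np.array([[np.cos(TH),-np.sin(TH)],[np.sin(TH),np.cos(TH)]])
def W(px,py,z): return np.r_[PR@np.array([px,py])+CE,z]
def delta(tip):
    o=robot.get_obs(); R=Ro.from_euler('xyz',o['ee_rot']).as_matrix()
    t=o['tool_pos']+R@[0,0,robot.tcp_to_tips]
    print('t',round(o['time'],2),'tip',t.round(4),'rot',np.round(o['ee_rot'],3),'F',o['wrist_force'].round(2),'q',o['joint_positions'].round(2),'w',round(o['width'],4))
    print('delta tool (fraction)',((R.T@(np.array(tip)-t))/.1).round(4))
E
python3 -c "
from h import *
delta(W(-.05,-.095,.05))"
```

```text
t 2.6 tip [ 0.4589 -0.1632  0.205 ] rot [-3.140e+00  1.000e-03  1.706e+00] F [-0.24 -0.66  1.64] q [-0.46 -0.05  1.51 -0.    1.68 -0.59] w 0.0005
delta tool (fraction) [0.4402 0.4577 1.5496]
```

move_arm --increments '[[[0, 0.44, 0.458, 0, 0, 0, 0], [0, 0.44, 0.458, 0.2, 0, 0, 0], [0, 0.44, 0.458, 0.6, 0, 0, 0], [0, 0.44, 0.458, 1, 0, 0, 0], [0, 0.44, 0.458, 1, 0, 0, 0]]]'

```text
time: 3.02
tool_pos: [0.4954, -0.1111, 0.2941]
ee_rot: [-3.123, -0.009, 1.706]
wrist_force: [-1.7, 1.7, -1.5]
width: 0.0007
```

move_arm --increments '[[[0, 0, 0, 0.2, 0, 0, 0], [0, 0, 0, 0.4, 0, 0, 0], [0, 0, 0, 0.6, 0, 0, 0], [0, 0, 0, 0.6, 0, 0, 0], [0, 0, 0, 0.6, 0, 0, 0]]]'

```text
time: 3.43
tool_pos: [0.4991, -0.1125, 0.2456]
ee_rot: [-3.141, 0.0, 1.706]
wrist_force: [0.6, -0.3, 0.7]
width: 0.0006
```

```bash
python3 -c "
from h import *
delta(W(-.05,-.095,.029))
for n in ['scene','top','wrist']:
  p,d=robot.snapshot(n); cv2.imwrite(f'pics/{n}1.png',p[:,:,::-1]); np.save(f'pics/{n}1.npy',d)
p=cv2.imread('pics/scene1.png');q=cv2.imread('pics/top1.png')
cv2.imwrite('pics/both1.png',np.hstack([cv2.resize(p[160:320,120:340],None,fx=1.8,fy=1.8),cv2.resize(q[140:300,235:455],None,fx=1.8,fy=1.8)]))
"
```

```text
t 3.43 tip [ 0.499  -0.1125  0.0464] rot [-3.141  0.     1.706] F [ 0.57 -0.29  0.72] q [-0.33  0.09  1.69 -0.    1.36 -0.47] w 0.0006
delta tool (fraction) [-0.0084 -0.0102  0.1738]
```

View pics/both1.png

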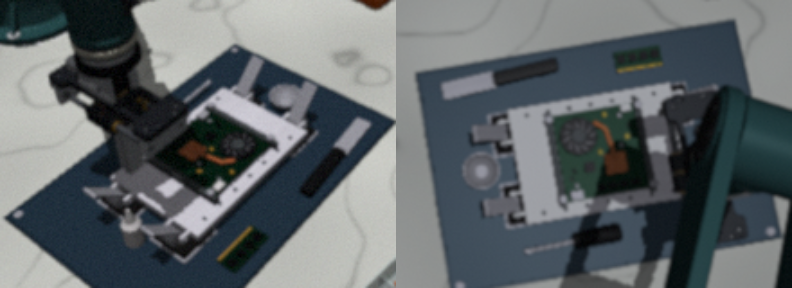

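View pics/wrist1.png

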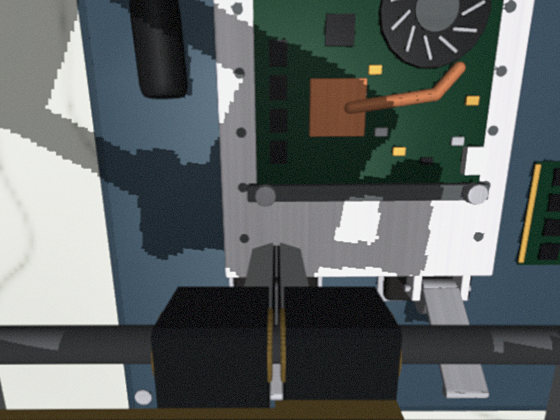

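The wrist view shows the shut fingers at (275,265) over the near-right bare strip, clear of the rail at row 190.

move_arm --increments '[[[0, -0.008, -0.01, 0.08, 0, 0, 0], [0, -0.008, -0.01, 0.13, 0, 0, 0], [0, -0.008, -0.01, 0.14, 0, 0, 0], [0, -0.008, -0.01, 0.14, 0, 0, 0]]]'

```text
time: 3.92
tool_pos: [0.4978, -0.1124, 0.23]
ee_rot: [-3.14, -0.001, 1.707]
wrist_force: [-0.2, -0.5, 0.1]
width: 0.0006
```

move_arm --increments '[[[0, 0, 0, 0.01, 0, 0, 0], [0, 0, 0, 0.02, 0, 0, 0], [0, 0, 0, 0.02, 0, 0, 0]]]'

```text
time: 4.17
tool_pos: [0.4981, -0.1124, 0.2285]
ee_rot: [-3.141, -0.0, 1.707]
wrist_force: [-0.4, 0.4, -0.1]
width: 0.0004
```

move_arm --increments '[[[0, 0, 0, 0.01, 0, 0, 0], [0, 0, 0, 0.015, 0, 0, 0], [0, 0, 0, 0.015, 0, 0, 0]]]'

```text
time: 4.42
tool_pos: [0.4982, -0.1124, 0.2281]
ee_rot: [3.141, 0.0, 1.707]
wrist_force: [-1.4, 0.3, 5.1]
width: 0.0006
```

move_arm --increments '[[[0, 0, 0, 0.01, 0, 0, 0], [0, 0, 0, 0.01, 0, 0, 0]]]'

```text
time: 4.58
tool_pos: [0.4982, -0.1125, 0.2281]
ee_rot: [3.141, 0.0, 1.707]
wrist_force: [-2.9, 1.2, 9.4]
width: 0.0005
```

move_arm --increments '[[[0, 0, 0, -0.2, 0, 0, 0], [0, 0, 0, -0.4, 0, 0, 0], [0, 0, 0.5, -0.5, 0, 0, 0], [0, 0, 1, -0.5, 0, 0, 0], [0, 0, 1, -0.5, 0, 0, 0], [0, 0, 1, -0.5, 0, 0, 0]]]'

```text
time: 5.08
tool_pos: [0.6, -0.0983, 0.2761]
ee_rot: [3.139, 0.0, 1.709]
wrist_force: [-1.1, -0.1, -0.1]
width: 0.0002
```

```bash
python3 -c "
from h import *
delta(W(.05,-.095,.029))
"
```

```text
t 5.08 tip [ 0.6005 -0.0983  0.0769] rot [3.139 0.    1.709] F [-1.07 -0.14 -0.15] q [-0.26  0.27  1.42  0.    1.45 -0.39] w 0.0002
delta tool (fraction) [-0.0106 -0.0364  0.4788]
```

Near right is firm: 9.4 N with no sinking. Far right is next.

move_arm --increments '[[[0, -0.01, -0.03, 0.2, 0, 0, 0], [0, -0.01, -0.03, 0.4, 0, 0, 0], [0, -0.01, -0.03, 0.45, 0, 0, 0], [0, -0.01, -0.03, 0.45, 0, 0, 0], [0, -0.01, -0.03, 0.45, 0, 0, 0]]]'

```text
time: 5.5
tool_pos: [0.5938, -0.1004, 0.2312]
ee_rot: [-3.141, -0.0, 1.707]
wrist_force: [-0.4, 1.1, 0.2]
width: 0.0006
```

move_arm --increments '[[[0, 0, 0, 0.01, 0, 0, 0], [0, 0, 0, 0.02, 0, 0, 0], [0, 0, 0, 0.02, 0, 0, 0]]]'

```text
time: 5.75
tool_pos: [0.5944, -0.1003, 0.2296]
ee_rot: [3.141, 0.0, 1.707]
wrist_force: [-0.0, 0.8, 0.3]
width: 0.0003
```

move_arm --increments '[[[0, 0, 0, 0.01, 0, 0, 0], [0, 0, 0, 0.015, 0, 0, 0], [0, 0, 0, 0.015, 0, 0, 0]]]'

```text
time: 6.0
tool_pos: [0.5944, -0.1003, 0.228]
ee_rot: [3.141, 0.0, 1.707]
wrist_force: [-0.5, 0.9, 0.6]
width: 0.0005
```

move_arm --increments '[[[0, 0, 0, 0.01, 0, 0, 0], [0, 0, 0, 0.01, 0, 0, 0], [0, 0, 0, 0.01, 0, 0, 0]]]'

```text
time: 6.25
tool_pos: [0.5945, -0.1003, 0.2279]
ee_rot: [3.141, 0.0, 1.707]
wrist_force: [-1.2, 1.2, 4.7]
width: 0.0003
```

move_arm --increments '[[[0, 0, 0, 0.01, 0, 0, 0], [0, 0, 0, 0.01, 0, 0, 0], [0, 0, 0, 0.01, 0, 0, 0]]]'

```text
time: 6.5
tool_pos: [0.5944, -0.1002, 0.2278]
ee_rot: [3.141, 0.001, 1.707]
wrist_force: [-4.0, 1.6, 7.3]
width: 0.0004
```

Far right is firm too. I lift and cross above the board to far left.

move_arm --increments '[[[0, 0, 0, -0.3, 0, 0, 0], [0, 0, 0, -0.7, 0, 0, 0], [0, 0.3, 0.02, -0.75, 0, 0, 0], [0, 0.7, 0.02, -0.75, 0, 0, 0], [0, 0.95, 0.02, -0.75, 0, 0, 0], [0, 0.95, 0.02, -0.75, 0, 0, 0]]]'

```text
time: 7.0
tool_pos: [0.5828, -0.0018, 0.3011]
ee_rot: [3.141, -0.002, 1.712]
wrist_force: [-0.4, -0.8, 0.6]
width: 0.0005
```

move_arm --increments '[[[0, 0.4, 0, 0, 0, 0, 0], [0, 0.8, 0, 0, 0, 0, 0], [0, 0.95, 0, 0, 0, 0, 0], [0, 0.95, 0, 0, 0, 0, 0], [0, 0.95, 0, 0, 0, 0, 0]]]'

```text
time: 7.42
tool_pos: [0.5705, 0.0884, 0.3004]
ee_rot: [-3.141, 0.001, 1.709]
wrist_force: [-0.3, -0.3, -0.1]
width: 0.0007
```

```bash
python3 -c "
from h import *
delta(W(.05,.095,.029))
"
```

```text
t 7.42 tip [0.5705 0.0882 0.1012] rot [-3.141e+00  1.000e-03  1.709e+00] F [-0.31 -0.32 -0.13] q [ 0.06  0.19  1.46 -0.    1.49 -0.08] w 0.0007
delta tool (fraction) [0.0008 0.0092 0.722 ]
```

move_arm --increments '[[[0, 0, 0.009, 0.3, 0, 0, 0], [0, 0, 0.009, 0.6, 0, 0, 0], [0, 0, 0.009, 0.69, 0, 0, 0], [0, 0, 0.009, 0.69, 0, 0, 0], [0, 0, 0.009, 0.69, 0, 0, 0]]]'

```text
time: 7.83
tool_pos: [0.5718, 0.0872, 0.2317]
ee_rot: [-3.141, 0.0, 1.706]
wrist_force: [-0.6, 0.2, 0.4]
width: 0.0006
```

move_arm --increments '[[[0, 0, 0, 0.01, 0, 0, 0], [0, 0, 0, 0.02, 0, 0, 0], [0, 0, 0, 0.02, 0, 0, 0]]]'

```text
time: 8.08
tool_pos: [0.5719, 0.0882, 0.2311]
ee_rot: [3.139, 0.0, 1.707]
wrist_force: [0.3, -0.1, 0.3]
width: 0.0007
```

move_arm --increments '[[[0, 0, 0, 0.01, 0, 0, 0], [0, 0, 0, 0.02, 0, 0, 0], [0, 0, 0, 0.02, 0, 0, 0]]]'

```text
time: 8.33
tool_pos: [0.5714, 0.0884, 0.2278]
ee_rot: [3.141, 0.0, 1.707]
wrist_force: [0.2, 0.4, 1.2]
width: 0.0003
```

move_arm --increments '[[[0, 0, 0, 0.01, 0, 0, 0], [0, 0, 0, 0.01, 0, 0, 0], [0, 0, 0, 0.01, 0, 0, 0]]]'

```text
time: 8.58
tool_pos: [0.5715, 0.0884, 0.2271]
ee_rot: [3.141, -0.0, 1.707]
wrist_force: [-0.2, 0.7, 1.9]
width: 0.0008
```

move_arm --increments '[[[0, 0, 0, 0.01, 0, 0, 0], [0, 0, 0, 0.01, 0, 0, 0], [0, 0, 0, 0.01, 0, 0, 0]]]'

```text
time: 8.83
tool_pos: [0.5716, 0.0885, 0.2261]
ee_rot: [3.141, -0.0, 1.707]
wrist_force: [0.6, 0.2, 3.0]
width: 0.0003
```

move_arm --increments '[[[0, 0, 0, 0.01, 0, 0, 0], [0, 0, 0, 0.02, 0, 0, 0], [0, 0, 0, 0.02, 0, 0, 0]]]'

```text
time: 9.08
tool_pos: [0.5718, 0.0886, 0.2242]
ee_rot: [3.14, -0.0, 1.707]
wrist_force: [-0.9, 1.1, 5.6]
width: -0.0
```

```bash
python3 -c "
from h import *
delta(W(.05,.095,.029))
p,d=robot.snapshot('scene'); cv2.imwrite('pics/scene2.png',p[:,:,::-1])
"
```

```text
t 9.08 tip [0.5721 0.0887 0.025 ] rot [ 3.14  -0.     1.707] F [-0.94  1.07  5.55] q [ 0.06  0.25  1.55  0.    1.34 -0.08] w -0.0
delta tool (fraction) [-0.0027 -0.0077 -0.04  ]
```

Far left gives: it sank about 4 mm, with the force rising gently to 5.6 N. I lift off and go above the far-left leaf.

move_arm --increments '[[[0, 0, 0, -0.2, 0, 0, 0], [0, 0, 0, -0.5, 0, 0, 0], [0, 0, 0, -0.75, 0, 0, 0], [0, 0.25, -0.008, -0.75, 0, 0, 0], [0, 0.54, -0.008, -0.75, 0, 0, 0], [0, 0.54, -0.008, -0.75, 0, 0, 0], [0, 0.54, -0.008, -0.75, 0, 0, 0]]]'

```text
time: 9.72
tool_pos: [0.5628, 0.1426, 0.2975]
ee_rot: [-3.14, 0.001, 1.709]
wrist_force: [-0.3, -0.2, 0.5]
width: 0.0008
```

```bash
python3 -c "
from h import *
delta(W(.05,.149,.066))
for n in ['wrist','top']:
  p,d=robot.snapshot(n); cv2.imwrite(f'pics/{n}3.png',p[:,:,::-1]); np.save(f'pics/{n}3.npy',d)
"
```

```text
t 9.72 tip [0.5625 0.1423 0.0983] rot [-3.140e+00  1.000e-03  1.709e+00] F [-0.27 -0.18  0.48] q [ 0.15  0.2   1.46 -0.    1.49  0.01] w 0.0008
delta tool (fraction) [-0.0067  0.0154  0.3233]
```

View pics/wrist3.png

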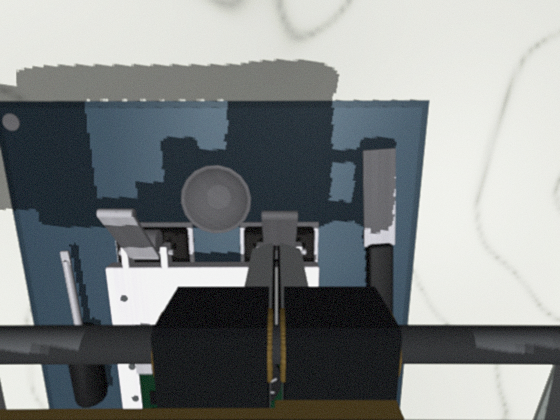

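View pics/scene2.png

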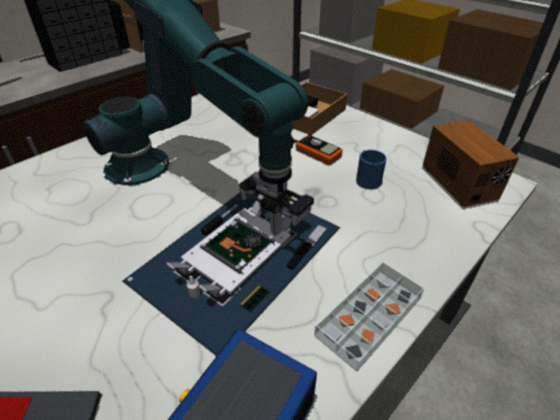

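In the wrist view the far-left leaf's end at (280,213) lines up with the fingertips at about x=276. I come down onto it now.

move_arm --increments '[[[0, -0.007, 0.014, 0.15, 0, 0, 0], [0, -0.007, 0.014, 0.29, 0, 0, 0], [0, -0.007, 0.014, 0.29, 0, 0, 0], [0, -0.007, 0.014, 0.29, 0, 0, 0]]]'

```text
time: 10.15
tool_pos: [0.5646, 0.1402, 0.2682]
ee_rot: [-3.138, 0.001, 1.706]
wrist_force: [0.1, -0.6, -0.4]
width: 0.0006
```

move_arm --increments '[[[0, 0, 0, 0.02, 0, 0, 0], [0, 0, 0, 0.04, 0, 0, 0], [0, 0, 0, 0.05, 0, 0, 0], [0, 0, 0, 0.05, 0, 0, 0]]]'

```text
time: 10.48
tool_pos: [0.5649, 0.1412, 0.265]
ee_rot: [3.141, 0.0, 1.707]
wrist_force: [-0.4, 0.2, 0.8]
width: 0.0003
```

```bash
python3 -c "
from h import *
delta(W(.05,.159,.0542))
"
```

```text
t 10.48 tip [0.565  0.1412 0.0658] rot [3.141 0.    1.707] F [-0.37  0.18  0.8 ] q [ 0.15  0.22  1.5  -0.    1.42  0.01] w 0.0003
delta tool (fraction) [ 0.1079 -0.0081  0.1155]
```

move_arm --increments '[[[0, 0, -0.005, 0.02, 0, 0, 0], [0, 0.02, -0.005, 0.04, 0, 0, 0], [0, 0.04, -0.005, 0.06, 0, 0, 0], [0, 0.06, -0.005, 0.08, 0, 0, 0], [0, 0.08, -0.005, 0.1, 0, 0, 0], [0, 0.1, -0.005, 0.12, 0, 0, 0], [0, 0.1, -0.005, 0.12, 0, 0, 0]]]'

```text
time: 11.07
tool_pos: [0.5628, 0.1515, 0.2522]
ee_rot: [-3.141, -0.0, 1.708]
wrist_force: [0.8, -0.9, 0.8]
width: -0.0001
```

```bash
python3 -c "
from h import *
delta(W(.05,.1657,.0423))
"
```

```text
t 11.07 tip [0.5628 0.1515 0.053 ] rot [-3.141 -0.     1.708] F [ 0.81 -0.89  0.76] q [0.17 0.24 1.51 0.   1.4  0.03] w -0.0001
delta tool (fraction) [ 0.0698 -0.0006  0.1071]
```

```bash
python3 -c "
from h import *
p,d=robot.snapshot('wrist'); p=p[:,:,::-1]; s,_=robot.snapshot('scene'); s=s[:,:,::-1]
cv2.imwrite('pics/w4.png',np.hstack([cv2.resize(p[150:300,170:400],(575,375))[:, :390],cv2.resize(s[180:280,230:340],(410,375))]))
"
```

```text
(no output)
```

View pics/w4.png

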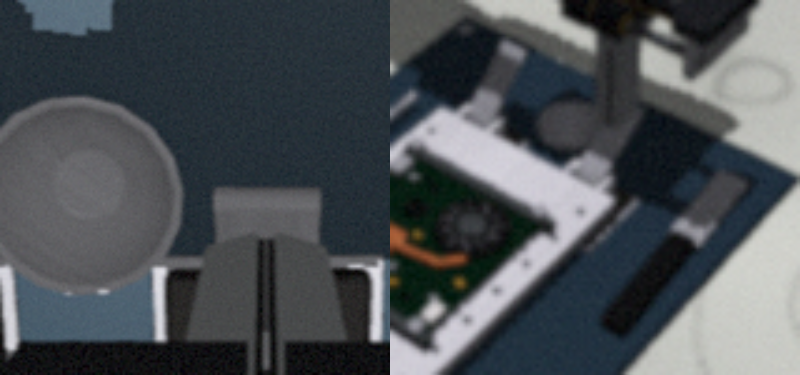

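The wrist crop shows the leaf running out past the fingertips, which are on its face. I carry on along the arc.

move_arm --increments '[[[0, 0.02, 0, 0.03, 0, 0, 0], [0, 0.035, 0, 0.05, 0, 0, 0], [0, 0.05, 0, 0.07, 0, 0, 0], [0, 0.06, 0, 0.09, 0, 0, 0], [0, 0.07, 0, 0.11, 0, 0, 0], [0, 0.07, 0, 0.11, 0, 0, 0]]]'

```text
time: 11.67
tool_pos: [0.5619, 0.1582, 0.2411]
ee_rot: [-3.141, -0.0, 1.707]
wrist_force: [0.4, -1.1, 1.9]
width: 0.0007
```

move_arm --increments '[[[0, 0.01, 0, 0.03, 0, 0, 0], [0, 0.02, 0, 0.05, 0, 0, 0], [0, 0.025, 0, 0.07, 0, 0, 0], [0, 0.03, 0, 0.09, 0, 0, 0], [0, 0.03, 0, 0.11, 0, 0, 0], [0, 0.03, 0, 0.11, 0, 0, 0]]]'

```text
time: 12.17
tool_pos: [0.5615, 0.1613, 0.2302]
ee_rot: [-3.141, -0.001, 1.707]
wrist_force: [-0.4, 0.0, 1.9]
width: 0.0007
```

```bash
python3 -c "
from h import *
delta(W(.05,.169,.029))
"
```

```text
t 12.17 tip [0.5614 0.1614 0.031 ] rot [-3.141e+00 -1.000e-03  1.707e+00] F [-0.35  0.01  1.86] q [0.18 0.26 1.53 0.   1.36 0.05] w 0.0007
delta tool (fraction) [ 0.0021 -0.0001  0.0203]
```

move_arm --increments '[[[0, 0, 0, 0.01, 0, 0, 0], [0, 0, 0, 0.02, 0, 0, 0], [0, 0, 0, 0.025, 0, 0, 0], [0, 0, 0, 0.025, 0, 0, 0]]]'

```text
time: 12.5
tool_pos: [0.5615, 0.1613, 0.2283]
ee_rot: [3.141, -0.001, 1.707]
wrist_force: [-0.6, 1.3, 3.3]
width: 0.0006
```

move_arm --increments '[[[0, 0, 0, 0.01, 0, 0, 0], [0, 0, 0, 0.015, 0, 0, 0], [0, 0, 0, 0.015, 0, 0, 0], [0, 0, 0, 0.015, 0, 0, 0]]]'

```text
time: 12.83
tool_pos: [0.5616, 0.1613, 0.2279]
ee_rot: [3.141, -0.001, 1.707]
wrist_force: [-2.3, 0.7, 6.4]
width: 0.0002
```

move_arm --increments '[[[0, 0, 0, 0.01, 0, 0, 0], [0, 0, 0, 0.015, 0, 0, 0], [0, 0, 0, 0.015, 0, 0, 0], [0, 0, 0, 0.015, 0, 0, 0]]]'

```text
time: 13.17
tool_pos: [0.5617, 0.1613, 0.2276]
ee_rot: [3.14, -0.001, 1.707]
wrist_force: [-4.0, 0.9, 11.0]
width: 0.0006
```

move_arm --increments '[[[0, 0, 0, -0.1, 0, 0, 0], [0, 0, 0, -0.4, 0, 0, 0], [0, 0, 0, -0.75, 0, 0, 0], [0, -0.3, 0, -0.75, 0, 0, 0], [0, -0.74, 0, -0.75, 0, 0, 0], [0, -0.74, 0, -0.75, 0, 0, 0], [0, -0.74, 0, -0.75, 0, 0, 0]]]'

```text
time: 13.75
tool_pos: [0.5718, 0.0855, 0.2997]
ee_rot: [-3.141, 0.001, 1.703]
wrist_force: [1.0, 0.5, 0.3]
width: 0.0004
```

```bash
python3 -c "
from h import *
delta(W(.05,.095,.029))
p,d=robot.snapshot('wrist'); p=p[:,:,::-1]; cv2.imwrite('pics/w5.png',p)
"
```

```text
t 13.75 tip [0.5717 0.0853 0.1005] rot [-3.141e+00  1.000e-03  1.703e+00] F [0.98 0.52 0.29] q [ 0.05  0.19  1.46 -0.    1.49 -0.08] w 0.0004
delta tool (fraction) [0.0315 0.002  0.7147]
```

View pics/w5.png

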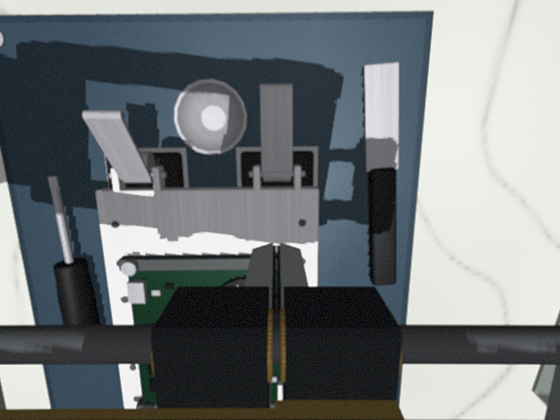

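The far-left leaf now lies flat at (277,130), and the dish is untouched. I re-press the far-left corner to check that it is firm.

move_arm --increments '[[[0, 0.01, 0, 0.3, 0, 0, 0], [0, 0.01, 0, 0.6, 0, 0, 0], [0, 0.01, 0, 0.68, 0, 0, 0], [0, 0.01, 0, 0.68, 0, 0, 0], [0, 0.01, 0, 0.68, 0, 0, 0]]]'

```text
time: 14.22
tool_pos: [0.5713, 0.0897, 0.2317]
ee_rot: [-3.14, -0.0, 1.708]
wrist_force: [0.5, -0.1, 0.7]
width: 0.0007
```

move_arm --increments '[[[0, 0, 0, 0.01, 0, 0, 0], [0, 0, 0, 0.02, 0, 0, 0], [0, 0, 0, 0.03, 0, 0, 0], [0, 0, 0, 0.03, 0, 0, 0]]]'

```text
time: 14.55
tool_pos: [0.5715, 0.0888, 0.2292]
ee_rot: [3.141, 0.0, 1.707]
wrist_force: [-0.1, 0.5, 0.0]
width: 0.0004
```

move_arm --increments '[[[0, 0, 0, 0.01, 0, 0, 0], [0, 0, 0, 0.02, 0, 0, 0], [0, 0, 0, 0.02, 0, 0, 0]]]'

```text
time: 14.8
tool_pos: [0.5716, 0.0887, 0.2281]
ee_rot: [3.141, 0.0, 1.707]
wrist_force: [-2.1, 0.1, 3.2]
width: 0.0006
```

move_arm --increments '[[[0, 0, 0, 0.01, 0, 0, 0], [0, 0, 0, 0.01, 0, 0, 0], [0, 0, 0, 0.01, 0, 0, 0]]]'

```text
time: 15.05
tool_pos: [0.5716, 0.0887, 0.228]
ee_rot: [3.14, 0.0, 1.707]
wrist_force: [-3.4, 0.1, 7.6]
width: 0.0006
```

move_arm --increments '[[[0, 0, 0, -0.3, 0, 0, 0], [0, 0, 0, -0.6, 0, 0, 0], [0, 0, 0, -0.9, 0, 0, 0], [0, 0, 0, -1, 0, 0, 0], [0, 0, 0, -1, 0, 0, 0]]]'

```text
time: 15.47
tool_pos: [0.5723, 0.0887, 0.3298]
ee_rot: [3.134, 0.001, 1.707]
wrist_force: [0.4, 0.9, 0.3]
width: 0.0004
```

move_arm --increments '[[[0, 0, -0.3, -0.3, 0, 0, 0], [0, 0, -0.7, -0.6, 0, 0, 0], [0, 0, -1, -0.9, 0, 0, 0], [0, 0, -1, -0.9, 0, 0, 0], [0, 0, -1, -0.9, 0, 0, 0]]]'

```text
time: 15.88
tool_pos: [0.4714, 0.075, 0.4174]
ee_rot: [3.138, 0.0, 1.707]
wrist_force: [0.8, 0.1, -0.1]
width: 0.0002
```

move_arm --increments '[[[0, 0, -0.3, 0, 0, 0, 0], [0, 0, -0.7, 0, 0, 0, 0], [0, 0, -1, 0, 0, 0, 0], [0, 0, -1, 0, 0, 0, 0], [0, 0, -1, 0, 0, 0, 0], [0, 0, -1, 0, 0, 0, 0]]]'

```text
time: 16.38
tool_pos: [0.3744, 0.0615, 0.4143]
ee_rot: [-3.139, -0.0, 1.707]
wrist_force: [-0.7, 0.6, 1.0]
width: 0.0004
```

```bash
python3 -c "
from h import *
delta(W(.05,.095,.029))
p,d=robot.snapshot('top'); p=p[:,:,::-1]; s,_=robot.snapshot('scene'); s=s[:,:,::-1]
cv2.imwrite('pics/top6.png',p)
cv2.imwrite('pics/fin.png',np.hstack([cv2.resize(p[140:300,235:455],None,fx=1.8,fy=1.8),cv2.resize(s[170:315,130:350],(396,288))]))
"
```

```text
t 16.38 tip [0.3739 0.0615 0.2151] rot [-3.139 -0.     1.707] F [-0.66  0.64  1.04] q [ 0.01 -0.3   1.71 -0.    1.74 -0.12] w 0.0004
delta tool (fraction) [-0.0027  1.9968  1.8566]
```

View pics/fin.png

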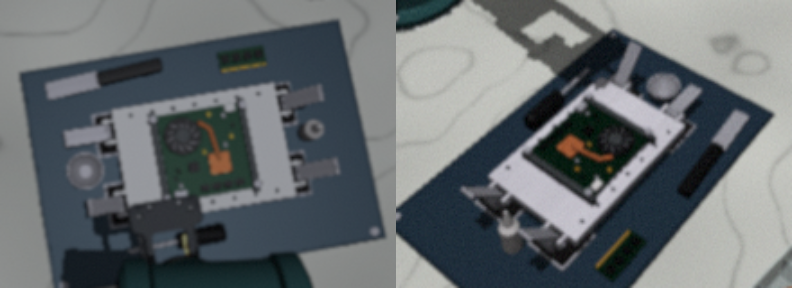

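The far-left leaf, at about (90,137) in the left picture, is flat and the other three stand. The plate and loose items look unmoved, and the arm is clear, so I hand in.

```bash
python3 -c "
from bench import robot
print(robot.close_job())"
```

```text
the job is handed in; nothing more can be done
None
```

The soft pad was under the far-left corner. I pressed that corner's shim lever down flat and handed the job in at about 16.5 s of the 58 s allowed.

- **Finding the corner:** I pressed near right, far right and far left in turn. The first two stayed put under 7 to 9 N. Far left sank about 4 mm as the force rose gently to 5.6 N. I stopped there and did not press near left.
- **Laying the lever:** I pressed the far-left leaf down along its arc with the closed fingertips. It came level with the plate's top and met its stop. Pressing on to 11 N moved it only about 0.3 mm further.
- **Last checks:** Pressed again, the far-left corner held firm at its original height under 7.6 N. In the final pictures the other three levers stand up, and the plate, board and loose items look unmoved. The arm was clear of everything. No check failed or disagreed, but I judged the final state by eye and did not re-measure the plate's position.

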